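# Swing out the bench hook and hang the drive cage on it

### The job

Swing the folded steel hook out from the bench panel and press it down into the slot of its index collar so that it is locked, finding the slot by feel and without forcing it. Then hang the small open-ended drive cage on it: thread the cage over the upturned tip, lower it gently until its roof rests on the hook's bar behind the tip, and let go. Leave the other things on the bench where they are.

Things in the scene. Friction and masses are not known exactly. Their poses are not given: they have to be found in the camera images.
- panel: Grey perforated steel panel fixed on the bench, 360 mm long, its top edge 236 mm above the bench; it carries the hook. Origin on the hook's vertical pivot axis, at bench height; z up, -x square out from the panel's face (the face is 16 mm behind the pivot), y along the panel. Only the pivot nut (9 mm radius, top 257 mm above the bench) stands higher than its top edge.
- collar_top (a point): Fixed point on the pivot axis at the top of the index collar, the steel ring (32 mm radius) under the hook's bar, 216 mm above the bench. The collar has one radial slot, 10.5 mm wide and 8 mm deep. It was clamped by hand and the slot's angle is not measured: somewhere from 1.15 to 1.85 rad of swing, to be felt for.
- hook: Plain steel swing hook: flat bar on edge, 8 mm thick, 14 mm high, 115 mm from the pivot to the centre of its upturned round tip. Origin on the pivot axis at the bar's top edge; z up, y along the bar towards the tip. A square key under the bar (8 mm wide, 10 mm high, 19 to 31 mm from the pivot) rides on the collar; the bar's top edge is then 240 mm above the bench.
- hook_tip (a point): Centre of the top of the hook's upturned tip, a round post 12 mm in diameter, 30 mm above the bar's top edge, 115 mm from the pivot. It serves as the handle for swinging the hook.
- swing (a joint): Angle of the hook, rad: 0 = folded along the panel (bar along the panel's +y), 1.57 = square out (along the panel's -x); anticlockwise seen from above, up to 1.95. Stiff, about 0.2 N m of friction: it stays where it is left. With the key in the slot less than 0.1 rad of play remains.
- drop (a joint): How far the hook has gone down on its pivot, m: 0 = key riding on the collar, 0.008 = key at the bottom of the slot, hook locked. It does not fall by itself: it takes about 2 N to push down and 8 N to lift. More than 30 N between key and collar is forcing it.
- cage: Drive cage of plain sheet steel: a tunnel open at both ends, 3 mm walls, 64 mm wide (y), 62 mm high (z), 50 mm deep along the tunnel (x); inside 58 mm wide, 56 mm high. 0.18 to 0.35 kg. It stands on the bench on its floor, gripped across its two closed side walls. Origin at the centre of its underside.
- cage_roof (a point): Centre of the underside of the cage's roof, 59 mm above the cage's origin. When hung it lies on the bar's top edge; between collar and tip the cage has room with this point 58 to 83 mm from the pivot. More than 30 N between cage and hook is a knock.
- hard_drive: Bystander: solid hard drive, 101 x 147 x 26 mm, lying flat.
- power_supply: Bystander: steel power supply box, 140 x 150 x 86 mm, with a round fan grille on top.
- screw_cup: Bystander: cup for screws, 76 mm across, 70 mm high.
- screwdriver: Bystander: screwdriver, 200 mm long, lying on the bench under the hook.
- pliers: Bystander: pliers, 155 mm long, lying flat.
- fan: Bystander: square fan, 80 x 80 x 25 mm, lying flat.
- heat_sink: Bystander: finned heat sink, 70 x 60 x 37 mm.
Things that resemble listed ones, but are neither listed nor needed, are in the scene too. Leave any turquoise or yellow look-alike of the cage alone.

How it is judged:
On the way, in this order (a step that is already met when the one before it is completed fails the run):
1. the hook is swung out and its key is down in the collar's slot (value of joint swing above 1 rad and value of joint drop above 0.006 m), for 0.2 s.
2. the cage is threaded on the locked hook and its roof bears on the bar (all of step 1 and contact force between cage and hook above 1 N and y of cage_roof in the frame of hook between 0.05 and 0.093 m and z of cage_roof in the frame of hook between -0.005 and 0.005 m), for 0.2 s.
At the end, for the whole second after the job is handed in: Hook swung out over 1.0 rad, its key over 6 mm down in the slot; the cage let go and at rest on it: roof within 5 mm of the bar's top edge, within 24 mm sideways, 50 to 93 mm from the pivot, bearing on the hook with over 1 N, tilted under 0.25 rad (all of step 2 and x of cage_roof in the frame of hook between -0.024 and 0.024 m and angle between cage's own z axis and vertical below 0.25 rad and linear speed of cage below 0.03 m/s); the robot touches nothing.
It fails at once if the hook is forced: more than 30 N between the hook and its collar or bracket (contact force between hook and panel above 30 N).
It fails at once if the cage is knocked or dropped on the hook: more than 30 N between them (contact force between cage and hook above 30 N).
It fails at once if another thing on the bench is moved more than 30 mm (distance of any of hard_drive, power_supply, screw_cup, screwdriver, pliers, fan, heat_sink from where it was at the start of the episode above 0.03 m).
It also fails if it takes over 72 s, if anything falls off the work surface, if the arm or the gripper's body presses on something with over 40 N, if the wrist force passes 120 N, or if a joint passes its speed limit or range.

### The arm

A 7-joint arm with a two-finger parallel gripper is mounted at the origin on the work surface. World frame = base frame: x ahead of the robot, y to its left, z up, the work surface at z = 0. Lengths are in m, angles in rad, forces in N, time in s.
With the tool pointing down it reaches from about 0.425 to 1.025 m from the base axis. Payload 9.4 kg.
Tool frame: the origin (TCP) lies at the very end of the fingers, on their centre line; the grasp point (between the pads) lies arm.grasp_offset behind it (arm.grasp_offset is the distance from the TCP to the grasp point, in m); z points along the fingers, y is the direction in which the jaws open and shut (so a half turn about z gives the same grasp; the last joint's range is limited). The gripper opens to 85 mm and grips with 20 to 120 N. Pads are 22 mm wide; open, the fingers measure 114 mm over their backs; the gripper's body (76 mm by 85 mm) begins 54 mm behind the grasp point. The pads swing forward as they close: fully open they stand 13 mm farther back than shut.
Start: joints at [-1.208, 0.599, -0.003, 1.599, 0.002, 0.943, -0.08], TCP at [0.309, 0.656, 0.231] pointing down, gripper open.
Joint ranges: [-2.57, 2.57], [-0.35, 1.97], [-1.29, 1.29], [0.11, 2.56], [-1.05, 4.19], [0.11, 1.86], [-2.63, 2.63]. Speed limits (rad/s): [2.22, 2.22, 3.01, 3.01, 3.14, 3.14, 3.14].

### API

Orientations are given as [roll, pitch, yaw] about the fixed x, y, z axes, in that order (R = Rz(yaw) Ry(pitch) Rx(roll)).
In Python, from bench import arm, optics, finder gives the robot as it stands. The module is installed in compiled form; this text tells all that it offers. Calls block until the motion is done:
- arm.move_pose(position, orientation): joint-space move of the TCP to a pose.
- arm.servo_line(position, feed=0.15, attitude=None): straight line of the TCP; attitude=None keeps the orientation; feed is the mean speed in m/s.
- arm.set_joints(angles): joint-space move.
- arm.set_gripper(opening, grasp_force=None): finger opening in m; grasp_force is the grip in N (None keeps the last); returns when the fingers have stopped.
- arm.sleep(seconds).
- arm.ik(position, orientation): joint angles nearest the present ones, or None.
- arm.sense(): the state.
- optics.grab_frame(name): name is "side" or "top"; returns the picture (420x560x3 uint8, blue, green, red); there is no depth.
- optics.calibration(name): a dict with "mtx" (3x3 intrinsics, pixels), "dist_coeffs" ([k1, k2, p1, p2, k3] as OpenCV has them; the pictures are not rectified), "rvec" (rotation vector, rad) and "tvec" (3), from world to camera coordinates, as OpenCV has them. Camera axes: x right, y down, z forward; pixel columns grow to the right and rows downward; lengths in m; the calibration is good to about 2 mm. A picture is of the moment at which its call begins. calibration takes no time and is no camera call.
A pose or a line that the arm cannot do raises arm.PlanningError and nothing moves.
- arm.job_done(): hands the job in, once; it reports no verdict.
Trained networks look in the newest picture that a camera, given by its name, has taken for a name from the list of things; names that differ only in an ending like _2 or _b are one class to them, and where a whole thing is asked for, a point or a joint stands for the part that bears it (a point fixed in the world has none). Each returns a list of dicts, best first, with "score" (0 to 1); they miss things now and then, are a little off and sometimes report something else, mostly with a low value. They report only what shows in the picture. A call takes as long as a camera call. They do not tell look-alikes from the thing itself.
- finder.look_for(target, camera): "at" ([column, row] in pixels, amid what is visible of it).
- finder.tip_of(target, camera): "at" ([column, row] in pixels: a listed point, or the origin of a listed thing).
The state is a dict: "t": time; "joint_positions": joint angles; "dq": joint speeds; "tau": joint torques, N m; "position": TCP position; "ee_rot": TCP orientation; "ft_force": force on the tool from outside, world axes, zero at the start; "wrist_torque": the same for the moment, N m; "opening": finger opening in m.
Only numpy, scipy, OpenCV 4.12 (cv2) and the standard library are available. Lean on these libraries where they do the work, as an engineer would, in place of code of your own. Each camera call takes 0.05 s, during which the arm holds its last target.

## Working session

There is one attempt and no reset: what is moved stays moved. The work goes in short steps, each a Python script; the robot and the scene stay as the last script left them, time stands still between calls to the robot, and variables do not carry over. Pictures are saved under pics/ and viewed, and the job is handed in when it is done.

```bash
mkdir -p pics; cat > h.py <<'E'
import numpy as np, cv2
from bench import arm, optics, finder
def cal(n):
    c=optics.calibration(n); return [np.array(c[k],float) for k in("mtx","dist_coeffs","rvec","tvec")]
def ray(n,px):
    K,d,r,t=cal(n); R=cv2.Rodrigues(r)[0]; t=t.reshape(3)
    u=cv2.undistortPoints(np.array([[px]],float),K,d)[0,0]
    return -R.T@t, R.T@np.array([u[0],u[1],1.0])
def onz(n,px,z):
    o,v=ray(n,px); return o+v*(z-o[2])/v[2]
def tri(p1,p2,n1="side",n2="top"):
    o1,v1=ray(n1,p1);o2,v2=ray(n2,p2);v1=v1/np.linalg.norm(v1);v2=v2/np.linalg.norm(v2)
    s=np.linalg.lstsq(np.stack([v1,-v2],1),o2-o1,rcond=None)[0]
    a=o1+s[0]*v1;b=o2+s[1]*v2
    return (a+b)/2,np.linalg.norm(a-b)
def proj(n,P):
    K,d,r,t=cal(n); return cv2.projectPoints(np.atleast_2d(np.array(P,float)),r,t,K,d)[0][:,0]
E
python3 - <<'E'
from h import *
s=arm.sense(); print(s['t'],s['position'],s['ee_rot'],s['opening'],arm.grasp_offset,s['ft_force'])
for c in("side","top"):
    im=optics.grab_frame(c); cv2.imwrite(f"pics/{c}0.png",im)
    K,d,r,t=cal(c); print(c,-cv2.Rodrigues(r)[0].T@t.reshape(3))
    for n in("panel","collar_top","hook","hook_tip","cage","cage_roof"):
        print(c,n,[(np.round(x['at'],1).tolist(),round(x['score'],2)) for x in finder.tip_of(n,c)][:5])
    print('lookcage',[(np.round(x['at'],1).tolist(),round(x['score'],2)) for x in finder.look_for('cage',c)][:5])
print(arm.sense()['t'])
E
```

```text
0.0 [0.30847337 0.65558399 0.23041111] [-3.14003269e+00  1.12010603e-04  2.70186083e+00] 0.08508492253338239 0.0187 [ 0.48093907 -0.61722345  0.17523435]
side [ 0.25949996 -0.82043981  0.68452076]
side panel [([239.6, 209.9], 0.57)]
side collar_top []
side hook [([237.4, 132.8], 0.66), ([193.4, 135.9], 0.26)]
side hook_tip [([194.6, 132.9], 0.87)]
side cage [([297.9, 282.1], 0.88), ([274.0, 317.7], 0.65), ([287.9, 255.6], 0.57)]
side cage_roof [([288.3, 236.9], 0.96), ([299.0, 263.9], 0.89), ([273.5, 292.9], 0.59)]
lookcage [([298.5, 269.0], 0.87), ([274.7, 306.4], 0.87), ([286.1, 243.3], 0.72), ([229.0, 171.9], 0.54)]
top [ 0.43227586 -0.00899735  1.00285239]
top panel [([189.7, 228.7], 0.75)]
top collar_top [([161.1, 214.5], 0.91)]
top hook [([162.6, 208.0], 0.69)]
top hook_tip [([164.2, 261.5], 0.88)]
top cage [([291.2, 214.3], 0.79), ([330.4, 222.4], 0.7), ([354.7, 256.7], 0.7), ([330.4, 215.3], 0.68)]
top cage_roof [([329.9, 216.3], 0.83), ([360.9, 253.7], 0.74), ([289.3, 211.4], 0.65)]
lookcage [([291.0, 212.4], 0.97), ([331.1, 220.6], 0.87), ([357.7, 254.6], 0.76)]
0.8
```

View pics/side0.png

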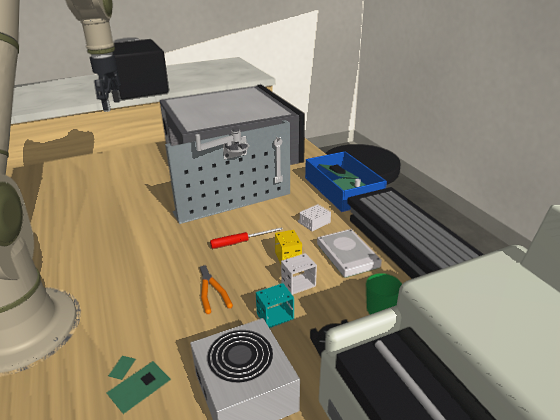

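View pics/top0.png

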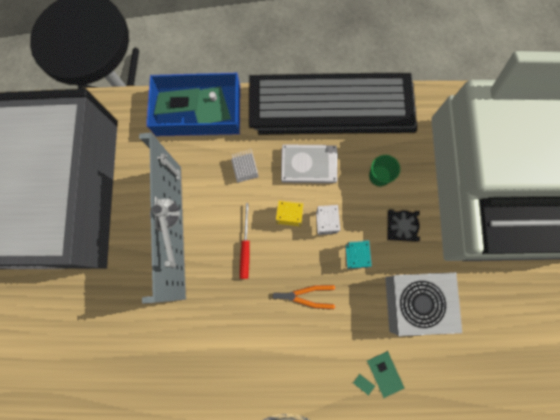

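The side view shows the panel at the back with the hook folded along its face (tip about 195,133). The white cage is at about (299,272), between the yellow and turquoise look-alikes. In the top view the white cage is at (329,219), the pivot at about (162,212) and the hook tip at about (165,262).

```bash
python3 - <<'E'
from h import *
print("tip",tri([194.6,132.9],[164.2,261.5]), onz("top",[164.2,261.5],.27), onz("side",[194.6,132.9],.27))
print("roof",tri([299,263.9],[329.9,216.3]), onz("top",[329.9,216.3],.059), onz("side",[299,263.9],.059))
print("cagebase",onz("side",[297.9,282.1],0.))
print("collar",onz("top",[161.1,214.5],.216))
print("hook",onz("top",[162.6,208],.24),onz("side",[237.4,132.8],.24),tri([237.4,132.8],[162.6,208]))
print("panel",onz("side",[239.6,209.9],0),onz("top",[189.7,228.7],0))
for c,b in(("side",(150,90,310,230)),("top",(130,120,200,310)),("side",(250,220,340,330)),("top",(270,190,380,275))):
    im=cv2.imread(f"pics/{c}0.png"); x0,y0,x1,y1=b
    f=min(800//(x1-x0),600//(y1-y0))
    cv2.imwrite(f"pics/{c}_crop{x0}.png",cv2.resize(im[y0:y1,x0:x1],None,fx=f,fy=f,interpolation=cv2.INTER_CUBIC)); print(c,f)
E
```

```text
tip (array([0.48399214, 0.2290224 , 0.27095528]), np.float64(0.0071906766011422376)) [0.48758694 0.22861239 0.27      ] [0.48096639 0.23210291 0.27      ]
roof (array([ 0.61031315, -0.11675326,  0.05928331]), np.float64(0.0032697776527397505)) [ 0.61196486 -0.1172798   0.059     ] [ 0.60874703 -0.11636685  0.059     ]
cagebase [ 0.60980796 -0.10989196  0.        ]
collar [0.59110306 0.25697463 0.216     ]
hook [0.59986944 0.24634692 0.24      ] [0.60271168 0.25677931 0.24      ] (array([0.59881072, 0.24466556, 0.24499797]), np.float64(7.965177657533023e-05))
panel [0.59278379 0.25244762 0.        ] [0.59484156 0.25064525 0.        ]
side 4
top 3
side 5
top 7
```

View pics/side_crop150.png

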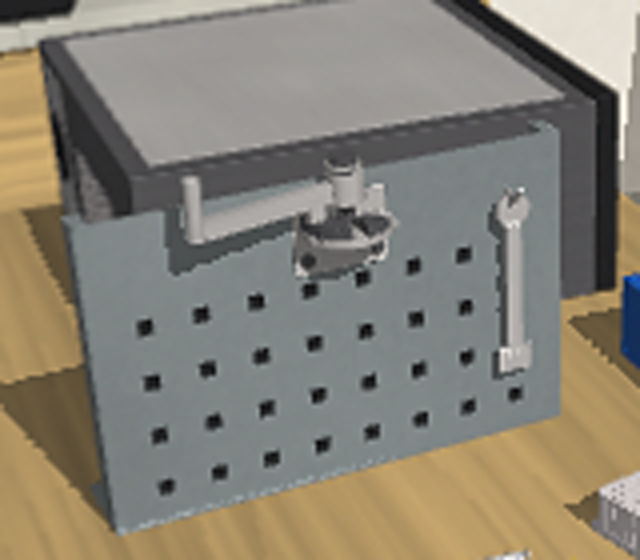

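View pics/top_crop130.png

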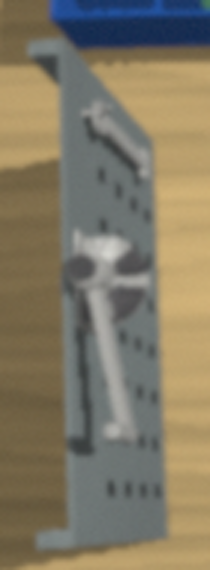

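View pics/side_crop250.png

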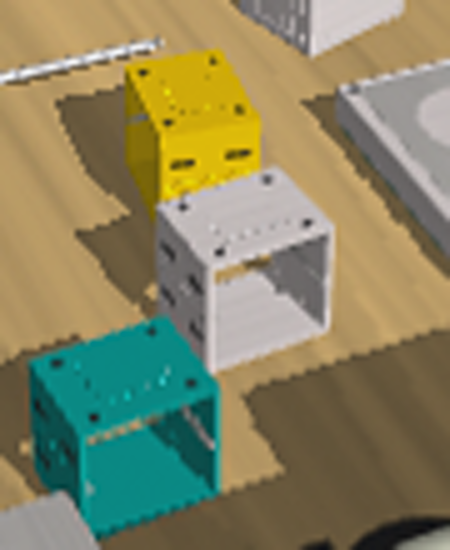

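View pics/top_crop270.png

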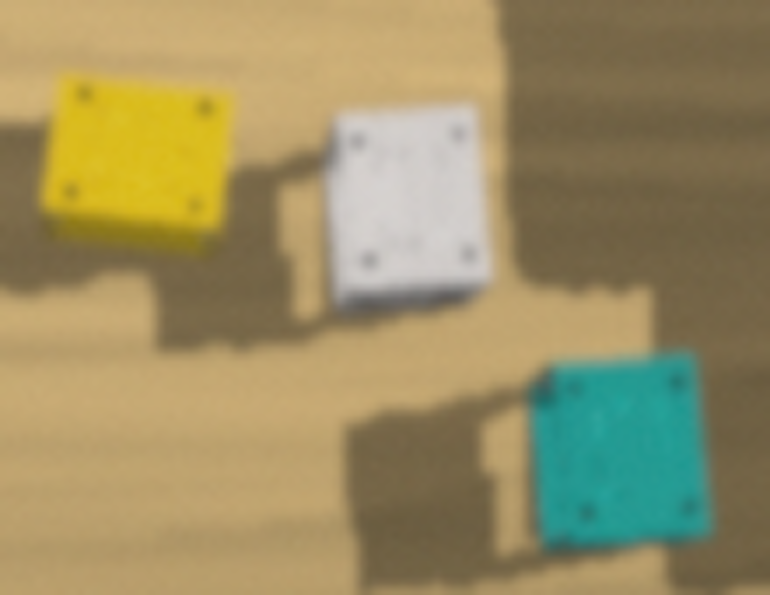

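```bash
python3 - <<'E'
from h import *
for n,s,t,z in(("cornL",[166.3,144.5],[153.3,300],.236),("cornR",[289,121.3],[151.7,135],.236),("nut",[235.7,130.7],[157.5,209.5],.257),("tip",[197.7,134.5],[169.5,262.5],.27)):
    print(n,tri(s,t),onz("side",s,z),onz("top",t,z))
# cage roof corners z=.062: top crop/7+(270,190)
C=[(330,110),(478,102),(492,282),(335,293)]
P=[onz("top",[270+a/7,190+b/7],.062)[:2] for a,b in C]; P=np.array(P); print(P,P.mean(0))
C=[(155,210),(268,172),(333,225),(207,265)]
Q=np.array([onz("side",[250+a/5,220+b/5],.062)[:2] for a,b in C]); print(Q,Q.mean(0))
for X in(P,Q):
  for i in range(4):
    d=X[(i+1)%4]-X[i]; print(np.linalg.norm(d),np.degrees(np.arctan2(d[1],d[0])))
E
python3 - <<'E'
import cv2
im=cv2.imread('pics/top0.png')[195:280,140:195]
cv2.imwrite('pics/t_h.png',cv2.resize(im,None,fx=7,fy=7,interpolation=cv2.INTER_CUBIC))
im=cv2.imread('pics/side0.png')[110:170,160:270]
cv2.imwrite('pics/s_h.png',cv2.resize(im,None,fx=7,fy=7,interpolation=cv2.INTER_CUBIC))
E
```

```text
cornL (array([0.41171831, 0.25720698, 0.24167259]), np.float64(0.004425014629217879)) [0.41153148 0.27184879 0.236     ] [0.41375793 0.25874505 0.236     ]
cornR (array([0.76356587, 0.27785833, 0.23870982]), np.float64(0.004983004832211049)) [0.76969836 0.28546617 0.236     ] [0.76216757 0.27938685 0.236     ]
nut (array([0.59623924, 0.25387279, 0.24796957]), np.float64(0.0021946281816359057)) [0.59040386 0.23169108 0.257     ] [0.59320924 0.25095833 0.257     ]
tip (array([0.48551371, 0.2182179 , 0.26985372]), np.float64(0.0001368471401883653)) [0.48536689 0.21786486 0.27      ] [0.48557    0.21815829 0.27      ]
[[ 0.63892348 -0.08582133]
 [ 0.64110184 -0.13902227]
 [ 0.57568192 -0.14153207]
 [ 0.57251462 -0.08575251]] [ 0.60705546 -0.11303204]
[[ 0.57313117 -0.09684267]
 [ 0.63195427 -0.0926822 ]
 [ 0.641047   -0.1394924 ]
 [ 0.57820143 -0.14139332]] [ 0.60608347 -0.11760265]
0.05324551841982168 -87.6552864069081
0.06546804980093412 -177.80295369877476
0.05586941647853444 93.24990123611053
0.06640889957940146 -0.05937881775591202
0.0589700520506072 4.045702193131359
0.04768513794145291 -79.00737811515044
0.06287430367591669 -178.26748237429817
0.04483823935236735 96.49284327550846
```

View pics/t_h.png

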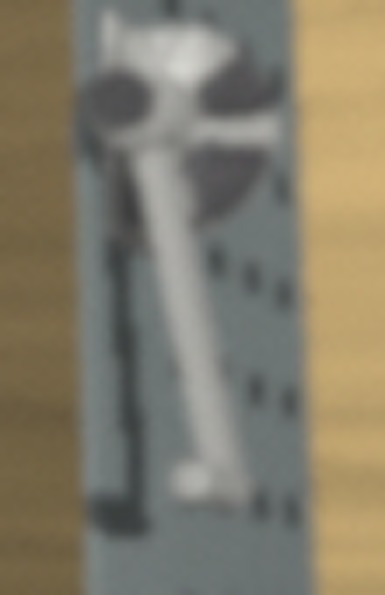

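View pics/s_h.png

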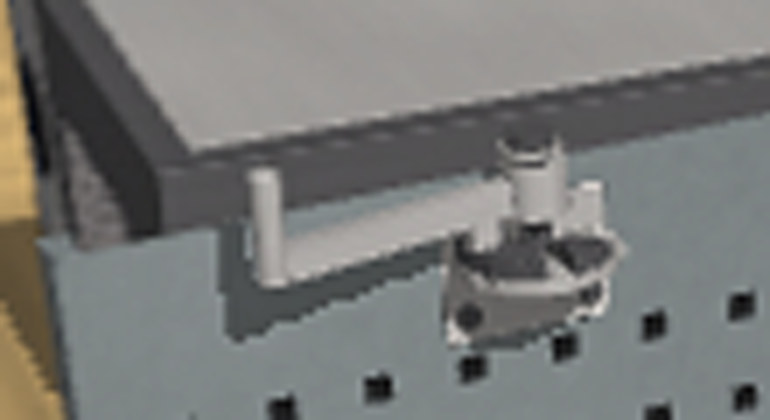

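```bash
python3 - <<'E'
from h import *
s=[197.4,134.7];t=[167.1,263.6]
print("tip",tri(s,t),onz("side",s,.27),onz("top",t,.27))
piv=onz("top",[157.1,208.6],.257);print(piv)
for tip in (onz("top",t,.27),tri(s,t)[0]):
    d=tip-piv; print(np.linalg.norm(d[:2]),np.arctan2(d[1],d[0])%(2*np.pi))
pv=piv[:2]
for base in(0,np.pi):
  for sw in(.1,.2,.6,1.1,1.5,1.9):
    ph=np.pi+.06+sw
    p=[*(pv+.115*np.array([np.cos(ph),np.sin(ph)])),.246]
    y=(ph+base+np.pi)%(2*np.pi)-np.pi
    q=arm.ik(p,[np.pi,0,y]); print(base,sw,np.round(p,3),None if q is None else np.round(q,2))
# predicted locations for overlay
for y in (0.04,0.04+np.pi/2,0.04-np.pi/2):
  q=arm.ik([.607,-.115,.03],[np.pi,0,y]); print(y,None if q is None else np.round(q,2))
for y in (np.pi/2,-np.pi/2,0,np.pi):
  q=arm.ik([.6,.18,.25],[np.pi,0,y]); print('hang',y,None if q is None else np.round(q,2))
E
```

```text
tip (array([0.48467803, 0.22334453, 0.26750467]), np.float64(0.0020662516496141275)) [0.48433522 0.21688568 0.27      ] [0.48349372 0.22277312 0.27      ]
[0.5950765  0.25186706 0.257     ]
0.11531337078229871 3.396652397147797
0.11402349000951545 3.394423780931829
0 0.1 [0.482 0.234 0.246] [-0.46  0.36 -0.13  2.01  0.06  0.78  1.1 ]
0 0.2 [0.484 0.222 0.246] [-0.42  0.36 -0.16  2.02  0.08  0.78  1.21]
0 0.6 [0.504 0.181 0.246] [-0.25  0.37 -0.27  2.    0.13  0.79  1.64]
0 1.1 [0.549 0.146 0.246] [-0.08  0.42 -0.39  1.93  0.21  0.83  2.15]
0 1.5 [0.594 0.137 0.246] [ 0.03  0.49 -0.51  1.84  0.3   0.89  2.52]
0 1.9 [0.639 0.145 0.246] [-0.94  0.75  1.12  1.79 -0.76  1.1  -2.3 ]
3.141592653589793 0.1 [0.482 0.234 0.246] [-1.06  0.43  0.71  2.05 -0.38  0.8  -1.53]
3.141592653589793 0.2 [0.484 0.222 0.246] [-1.03  0.42  0.68  2.05 -0.37  0.8  -1.43]
3.141592653589793 0.6 [0.504 0.181 0.246] [-0.86  0.4   0.57  2.04 -0.3   0.78 -1.02]
3.141592653589793 1.1 [0.549 0.146 0.246] [-0.68  0.42  0.45  1.97 -0.25  0.81 -0.5 ]
3.141592653589793 1.5 [0.594 0.137 0.246] [-0.57  0.46  0.36  1.87 -0.21  0.84 -0.11]
3.141592653589793 1.9 [0.639 0.145 0.246] [-0.48  0.51  0.25  1.77 -0.16  0.89  0.23]
0.04 [-0.19  0.8   0.45  2.   -0.7   0.5  -0.76]
1.6107963267948966 [ 0.01  0.75  0.12  1.99 -0.21  0.42  0.34]
-1.5307963267948965 [ 0.44  0.8  -0.53  1.96  0.72  0.58  2.6 ]
hang 1.5707963267948966 [-0.61  0.48  0.34  1.83 -0.2   0.87 -0.18]
hang -1.5707963267948966 [-0.03  0.51 -0.52  1.79  0.31  0.92  2.46]
hang 0 [-0.86  0.55  0.74  1.85 -0.46  0.92 -1.48]
hang 3.141592653589793 [-0.34  0.46 -0.07  1.81  0.04  0.87  1.15]
```

```bash
python3 - <<'E'
from h import *
arm.set_gripper(.04,20)
arm.servo_line([.309,.655,.42],feed=.3); print(arm.sense()['t'])
ph=3.396; tip=np.array([.484,.2195])
arm.move_pose([*tip,.36],[np.pi,0,ph-np.pi]); print(arm.sense()['t'])
arm.servo_line([*tip,.29],feed=.15)
s=arm.sense(); print(s['t'],s['position'],s['ft_force'],s['opening'])
for c in("side","top"): cv2.imwrite(f"pics/{c}1.png",optics.grab_frame(c))
a=cv2.imread("pics/side1.png")[60:170,140:270]; b=cv2.imread("pics/top1.png")[180:310,130:230]
cv2.imwrite("pics/ab1.png",np.hstack([cv2.resize(a,(440,440*110//130)),cv2.resize(b,(286,372))]))
E
```

```text
2.0833
3.8083
4.425 [0.48438523 0.21974807 0.29038798] [ 0.26271081  0.50955918 -0.27450091] 0.03986335658677508
```

View pics/ab1.png

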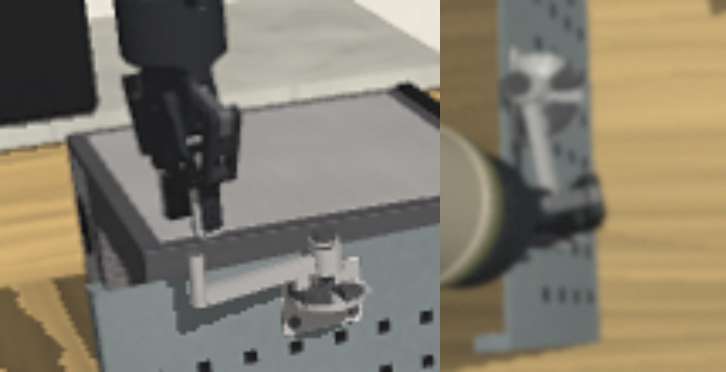

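The fingers straddle the post: in the left half of the view they are at columns 178 and 212, with the post at 197. I'll lower and grip.

```bash
python3 - <<'E'
from h import *
def st(l):
    s=arm.sense(); print(l,round(s['t'],2),np.round(s['position'],4),np.round(s['ft_force'],2),round(s['opening'],4))
arm.servo_line([.484,.2195,.252],feed=.1); st('down')
arm.set_gripper(0.0,20); st('grip')
E
```

```text
down 5.06 [0.4843 0.2195 0.2523] [-0.54 -0.23  0.03] 0.0403
grip 5.42 [0.4843 0.2199 0.2526] [-0.37  0.82  5.03] 0.0111
```

```bash
cat >> h.py <<'E'
PIV=np.array([.595,.252]); BASE=np.pi+.06
def tipxy(sw,r=.115):
    ph=BASE+sw; return PIV+r*np.array([np.cos(ph),np.sin(ph)])
def go(sw,z,feed=.08):
    arm.servo_line([*tipxy(sw),z],feed=feed,attitude=[np.pi,0,.06+sw])
def st(l):
    s=arm.sense(); print(l,round(s['t'],2),np.round(s['position'],4),np.round(s['ft_force'],2),round(s['opening'],4)); return s
E
python3 - <<'E'
from h import *
s=arm.sense(); d=s['position'][:2]-PIV; print(np.hypot(*d),np.arctan2(d[1],d[0])%(2*np.pi)-BASE)
for sw in np.arange(.3,1.01,.1):
    go(sw,.2525,.09); st(round(sw,2))
E
```

```text
0.11526087008131834 0.22233779659314346
0.3 5.67 [0.4876 0.2106 0.2527] [-0.85 -2.72  3.21] 0.011
0.4 5.95 [0.4923 0.2007 0.2526] [ 0.38 -1.9   2.62] 0.0107
0.5 6.22 [0.4979 0.191  0.2526] [ 0.5  -2.09  3.75] 0.0109
0.6 6.5 [0.5045 0.1818 0.2526] [ 2.3 -1.   3.5] 0.0107
0.7 6.78 [0.512  0.1732 0.2526] [1.76 0.01 3.19] 0.0108
0.8 7.05 [0.5203 0.1653 0.2526] [3.16 0.95 2.9 ] 0.0105
0.9 7.33 [0.5293 0.1584 0.2526] [3.93 2.11 3.21] 0.0109
1.0 7.6 [0.539  0.1524 0.2526] [4.22 3.23 3.01] 0.0109
```

```bash
python3 - <<'E'
from h import *
st(0)
go(1.0,.2517,.03); st('-.8mm')
go(1.0,.2525,.03); st('back')
cv2.imwrite("pics/top2.png",optics.grab_frame("top"))
cv2.imwrite("pics/side2.png",optics.grab_frame("side"))
for c in("top","side"):
  for n in("hook_tip","collar_top","hook"): print(c,n,finder.tip_of(n,c)[:2])
a=cv2.imread("pics/side2.png")[80:170,180:290]; b=cv2.imread("pics/top2.png")[180:270,130:240]
cv2.imwrite("pics/ab2.png",np.vstack([cv2.resize(x,None,fx=3.3,fy=3.3,interpolation=2) for x in (a,b)]))
E
```

```text
0 7.6 [0.539  0.1524 0.2526] [4.22 3.23 3.01] 0.0109
-.8mm 7.85 [0.539  0.1524 0.2524] [2.44 2.08 8.59] 0.0107
back 8.1 [0.5387 0.1525 0.2526] [2.66 3.45 4.01] 0.0108
top hook_tip []
top collar_top []
top hook [{'at': [381.7, 175.2], 'score': 0.61}, {'at': [246.3, 167.1], 'score': 0.21}]
side hook_tip [{'at': [225.4, 140.7], 'score': 0.5}]
side collar_top [{'at': [236.6, 144.4], 'score': 0.75}, {'at': [249.2, 239.6], 'score': 0.41}]
side hook [{'at': [234.6, 133.6], 'score': 0.56}]
```

View pics/ab2.png

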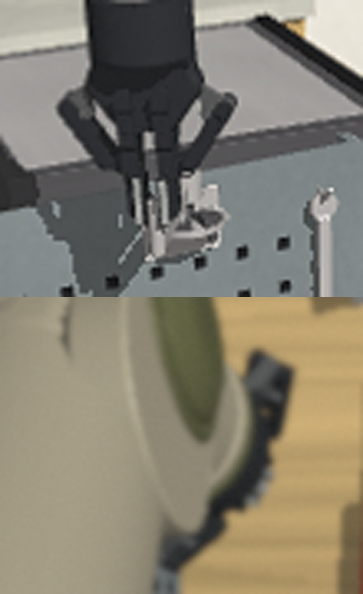

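```bash
cat > sweep.py <<'E'
from h import *
sw=1.0; z=.2518
go(sw,z,.05); s=st('pre'); f=s['ft_force'][2]
found=False
while sw<1.95:
    sw+=.02; go(sw,z,.06); s=arm.sense(); F=np.array(s['ft_force']); f=F[2]
    ph=BASE+sw; tg=F[:2]@np.array([-np.sin(ph),np.cos(ph)]); rd=F[:2]@np.array([np.cos(ph),np.sin(ph)])
    print(round(sw,2),round(s['t'],2),'fz %.1f tan %.1f rad %.1f z %.4f'%(f,tg,rd,s['position'][2]))
    if f<4.2 or abs(tg)>7: break
    if f<7: z-=.0002
    if f>10: z+=.0002
print('stop',sw,z)
E
python3 sweep.py
```

```text
pre 8.75 [0.5387 0.1524 0.2524] [2.85 3.38 8.04] 0.0111
1.02 9.0 fz 9.1 tan -0.5 rad -3.9 z 0.2524
1.04 9.25 fz 8.9 tan -1.6 rad -4.4 z 0.2523
1.06 9.5 fz 9.8 tan -1.6 rad -4.0 z 0.2524
1.08 9.75 fz 9.9 tan -1.2 rad -3.6 z 0.2524
1.1 10.0 fz 9.8 tan -1.3 rad -3.8 z 0.2524
1.12 10.25 fz 9.7 tan -1.0 rad -3.1 z 0.2523
1.14 10.5 fz 10.7 tan -1.4 rad -3.4 z 0.2524
1.16 10.75 fz 9.0 tan -1.1 rad -3.9 z 0.2524
1.18 11.0 fz 8.8 tan -1.3 rad -4.2 z 0.2524
1.2 11.25 fz 8.8 tan -0.2 rad -4.1 z 0.2524
1.22 11.5 fz 8.1 tan -1.3 rad -3.7 z 0.2524
1.24 11.75 fz 9.8 tan -0.9 rad -3.8 z 0.2524
1.26 12.0 fz 9.2 tan -0.4 rad -4.2 z 0.2524
1.28 12.25 fz 8.7 tan -1.8 rad -3.2 z 0.2524
1.3 12.5 fz 9.6 tan -1.4 rad -3.8 z 0.2524
1.32 12.75 fz 9.4 tan -0.8 rad -3.7 z 0.2524
1.34 13.0 fz 9.0 tan -1.2 rad -2.9 z 0.2524
1.36 13.25 fz 9.5 tan -0.5 rad -2.9 z 0.2523
1.38 13.5 fz 9.5 tan -1.5 rad -4.0 z 0.2523
1.4 13.75 fz 8.0 tan -1.2 rad -2.9 z 0.2522
1.42 14.0 fz 7.7 tan -0.6 rad -2.7 z 0.2521
1.44 14.25 fz 2.7 tan -0.3 rad -5.4 z 0.2516
stop 1.4400000000000004 0.252
```

```bash
python3 - <<'E'
from h import *
sw=1.44; z=.2515
while z>.2425:
    z-=.001; go(sw,z,.03); s=arm.sense(); F=np.array(s['ft_force']); ph=BASE+sw
    print(round(s['t'],2),'zc %.4f z %.4f fz %.1f tan %.1f rad %.1f'%(z,s['position'][2],F[2],F[:2]@np.array([-np.sin(ph),np.cos(ph)]),F[:2]@np.array([np.cos(ph),np.sin(ph)])))
    if F[2]>9: break
E
```

```text
14.5 zc 0.2505 z 0.2501 fz 1.7 tan -1.2 rad -5.9
14.75 zc 0.2495 z 0.2491 fz 2.1 tan -0.3 rad -5.5
15.0 zc 0.2485 z 0.2481 fz 1.5 tan 0.2 rad -5.4
15.25 zc 0.2475 z 0.2472 fz 2.4 tan 0.4 rad -5.8
15.5 zc 0.2465 z 0.2462 fz 1.2 tan 0.5 rad -5.9
15.75 zc 0.2455 z 0.2452 fz 1.8 tan -0.2 rad -6.2
16.0 zc 0.2445 z 0.2446 fz 6.2 tan -1.0 rad -5.3
16.25 zc 0.2435 z 0.2445 fz 11.5 tan -1.8 rad -4.4
```

```bash
python3 - <<'E'
from h import *
st('before')
arm.set_gripper(.04,20); s=st('open')
p=s['position']; arm.servo_line([p[0],p[1],.33],feed=.2)
st('up')
arm.servo_line([.60,-.02,.33],feed=.4,attitude=[np.pi,0,1.60])
st('away')
arm.set_gripper(.085)
cv2.imwrite("pics/top3.png",optics.grab_frame("top"))
cv2.imwrite("pics/side3.png",optics.grab_frame("side"))
for c in("top","side"):
  for n in("hook_tip","hook","cage_roof"): print(c,n,[(np.round(x['at'],1).tolist(),round(x['score'],2)) for x in finder.tip_of(n,c)][:5])
a=cv2.imread("pics/side3.png")[90:190,180:290]; b=cv2.imread("pics/top3.png")[170:270,130:240]
cv2.imwrite("pics/ab3.png",np.hstack([cv2.resize(x,None,fx=3.6,fy=3.6,interpolation=2) for x in (a,b)]))
st('')
E
```

```text
before 16.25 [0.5871 0.138  0.2445] [-1.51  4.47 11.52] 0.0108
open 16.64 [0.5865 0.1367 0.243 ] [-0.14 -0.46  0.14] 0.0403
up 17.23 [0.5861 0.1366 0.3297] [-0.44 -0.93 -0.18] 0.0399
away 17.77 [ 0.5993 -0.0214  0.3285] [ 1.44  0.72 -0.16] 0.0401
top hook_tip [([212.9, 209.4], 0.7)]
top hook [([163.1, 212.0], 0.9)]
top cage_roof [([359.3, 255.4], 0.6)]
side hook_tip [([244.4, 141.4], 0.75), ([334.4, 345.9], 0.65)]
side hook [([235.9, 136.8], 0.62)]
side cage_roof [([303.2, 263.7], 0.92), ([271.5, 292.5], 0.83), ([291.2, 239.4], 0.69)]
 18.68 [ 0.6  -0.02  0.33] [ 0.62 -0.45  0.96] 0.0848
```

View pics/ab3.png

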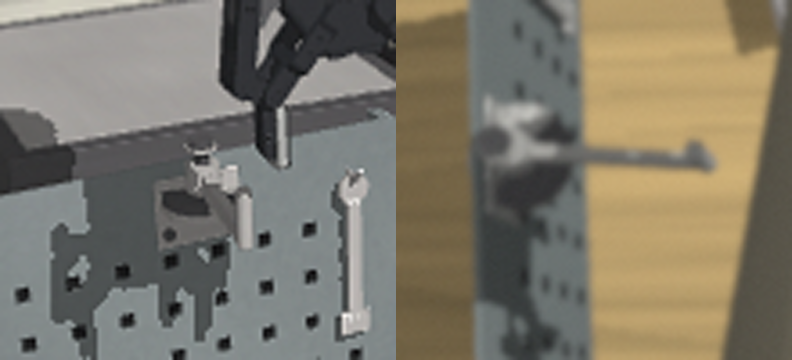

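View pics/top3.png

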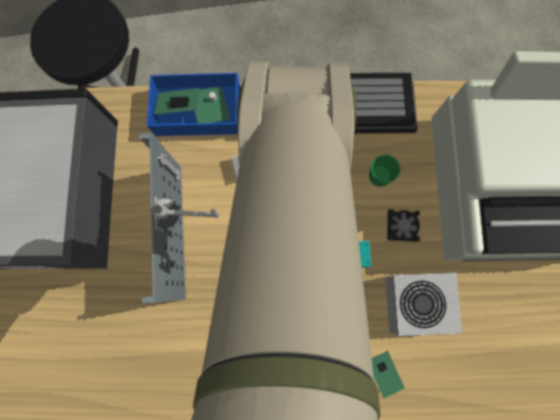

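The hook now stands out from the panel in both views. In the crop its tip is at about (213,211) in the top view and (248,144) in the side view.

```bash
python3 - <<'E'
from h import *
for s,t in (([248,143.5],[213.1,211.8]),([244.4,141.4],[212.9,209.4])):
    print(tri(s,t),onz("side",s,.262),onz("top",t,.262))
print(tri([303.2,263.7],[329.9,216.3]))
q=arm.ik([.607,-.1155,.10],[np.pi,0,1.61]);print(q)
E
```

```text
(array([0.58852315, 0.1376424 , 0.25658332]), np.float64(0.003397594986512601)) [0.58614624 0.12561827 0.262     ] [0.58573033 0.13697536 0.262     ]
(array([0.58592867, 0.13807873, 0.2638438 ]), np.float64(0.008670831362959696)) [0.58268737 0.14185409 0.262     ] [0.59060617 0.13747797 0.262     ]
(array([ 0.61507666, -0.11833452,  0.05798755]), np.float64(0.00599412276436076))
[-0.02870815  0.64519191  0.18896252  1.96454536 -0.21745519  0.55103617
  0.34819096]
```

```bash
python3 - <<'E'
from h import *
arm.servo_line([.6085,-.116,.15],feed=.35,attitude=[np.pi,0,1.61]); st('above')
cv2.imwrite("pics/side4.png",optics.grab_frame("side"))
a=cv2.imread("pics/side4.png")[180:340,220:360]
cv2.imwrite("pics/a4.png",cv2.resize(a,None,fx=3.6,fy=3.6,interpolation=2))
E
```

```text
above 19.42 [ 0.6092 -0.1155  0.1509] [-0.16  0.07  0.78] 0.0849
```

View pics/a4.png

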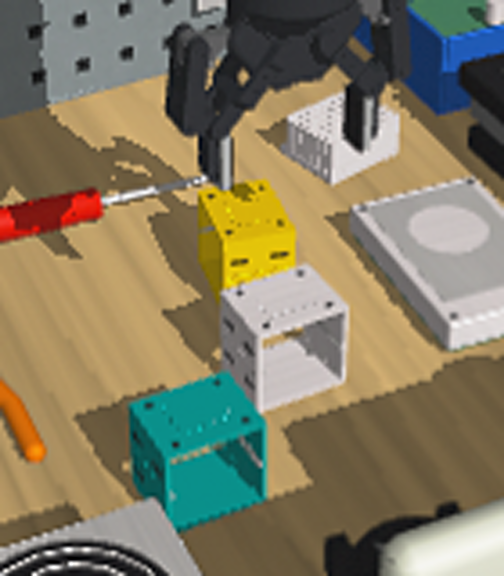

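The white cage sits undisturbed below the open fingers, roof at about crop (285,300). I'll descend and grip.

```bash
python3 - <<'E'
from h import *
arm.servo_line([.6085,-.116,.07],feed=.2); st('mid')
arm.servo_line([.6085,-.116,.024],feed=.1); s=st('low')
arm.set_gripper(.05,40); st('grip')
p=s['position']
arm.servo_line([.6085,-.116,.06],feed=.1); st('lift')
cv2.imwrite("pics/side5.png",optics.grab_frame("side"))
a=cv2.imread("pics/side5.png")[180:340,220:360]
cv2.imwrite("pics/a5.png",cv2.resize(a,None,fx=3.6,fy=3.6,interpolation=2))
E
```

```text
mid 20.02 [ 0.6094 -0.1155  0.0714] [0.92 0.15 0.43] 0.0851
low 20.62 [ 0.6087 -0.1162  0.0243] [-0.38  0.    1.08] 0.0849
grip 20.95 [ 0.6089 -0.1161  0.0249] [-1.35 -0.33  6.7 ] 0.064
lift 21.46 [ 0.6086 -0.1159  0.0602] [-0.08  0.41 -2.64] 0.0637
```

View pics/a5.png

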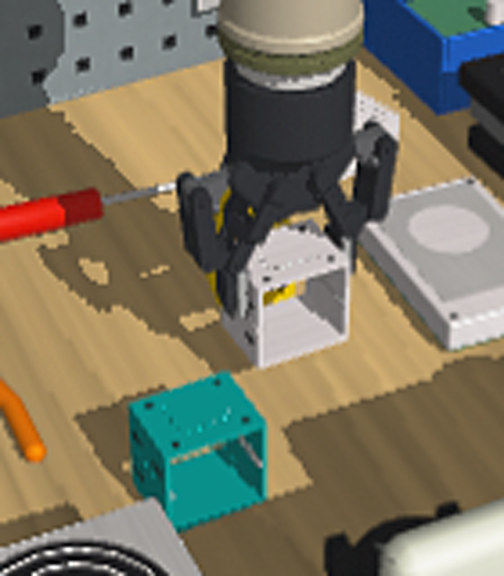

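```bash
cat >> h.py <<'E'
TIP=np.array([.5868,.1372]); U=(TIP-PIV)/np.linalg.norm(TIP-PIV)
def at(d): return PIV+d*U
ATT=[np.pi,0,np.arctan2(U[1],U[0])%(2*np.pi)-np.pi]
E
python3 - <<'E'
from h import *
print(ATT)
arm.servo_line([.6085,-.116,.2335],feed=.25); st('up')
arm.servo_line([*at(.18),.2335],feed=.25,attitude=ATT); st('appr')
arm.sleep(.2); st('')
for c in("side","top"): cv2.imwrite(f"pics/{c}6.png",optics.grab_frame(c))
a=cv2.imread("pics/side6.png")[80:230,170:320]; b=cv2.imread("pics/top6.png")[150:300,130:280]
cv2.imwrite("pics/ab6.png",np.hstack([cv2.resize(x,None,fx=2.66,fy=2.66,interpolation=2) for x in (a,b)]))
E
```

```text
[3.141592653589793, 0, np.float64(1.4994888620096063)]
up 22.35 [ 0.6077 -0.1157  0.2321] [-0.24  0.1  -2.04] 0.0635
appr 23.26 [0.5821 0.0709 0.233 ] [ 0.39 -0.23 -2.12] 0.0639
 23.46 [0.5824 0.0707 0.2335] [-0.84 -0.55 -1.4 ] 0.0636
```

View pics/ab6.png

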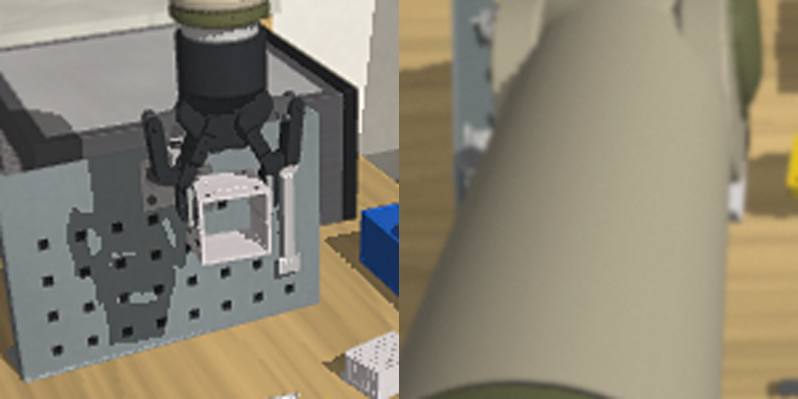

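The cage is held level in front of the hook, with its front face spanning about (200–270, 185–265) in the left crop. I'll check the predicted outline against the picture before threading.

```bash
python3 - <<'E'
from h import *
s=arm.sense(); c=np.array(s['position']); n=np.array([-U[1],U[0]])
img=cv2.imread("pics/side6.png")[80:230,170:320]; img=cv2.resize(img,None,fx=4,fy=4,interpolation=2)
def pt(d,l,z): return [*(c[:2]+d*U+l*n),z]
zb=c[2]-.0245
for d,col in((.025,(0,0,255)),):
  P=[pt(d,l,zb+h) for l,h in((-.032,0),(.032,0),(.032,.062),(-.032,.062))]
  q=((proj("side",P)-[170,80])*4+2).astype(int); cv2.polylines(img,[q],True,col,1); print(q.tolist())
P=[pt(-.025,l,zb+.062) for l in(-.032,.032)]
q=((proj("side",P)-[170,80])*4+2).astype(int); cv2.polylines(img,[q],False,(0,255,0),1)
cv2.imwrite("pics/ov6.png",img)
E
```

```text
[[303, 398], [407, 380], [405, 283], [297, 301]]
```

View pics/ov6.png

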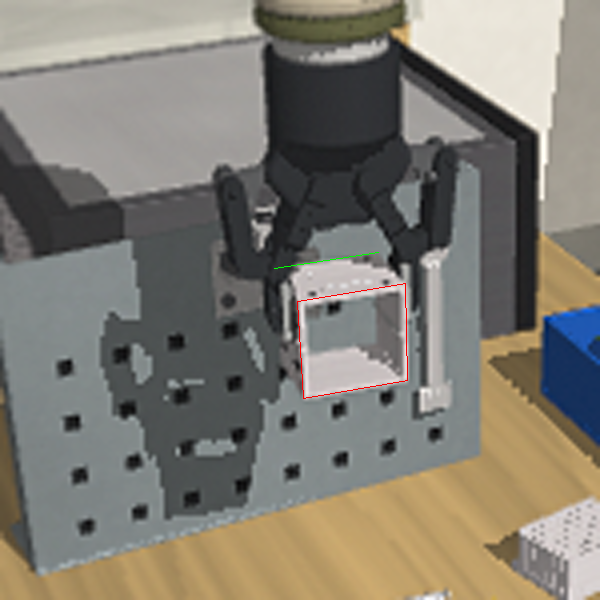

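The outline fits within about 1 px (4 px in the enlarged view). I'll thread now, watching the forces.

```bash
python3 - <<'E'
from h import *
f0=np.array(arm.sense()['ft_force'])
for d in (.165,.155,.145,.135,.125,.115,.105,.095,.085,.075,.07):
    arm.servo_line([*at(d),.2335],feed=.08); s=arm.sense(); F=np.array(s['ft_force'])
    print(d,round(s['t'],2),np.round(s['position'],4),np.round(F,1))
    if np.linalg.norm(F-f0)>5: print('contact'); break
for c in("side","top"): cv2.imwrite(f"pics/{c}7.png",optics.grab_frame(c))
a=cv2.imread("pics/side7.png")[80:200,180:310]
cv2.imwrite("pics/ab7.png",cv2.resize(a,None,fx=5,fy=5,interpolation=2))
E
```

```text
0.165 23.89 [0.5833 0.0885 0.2334] [ 0.6  0.7 -1.7]
0.155 24.17 [0.5839 0.0982 0.2334] [-0.2 -0.5 -2. ]
0.145 24.44 [0.5847 0.1082 0.2334] [-0.8 -0.6 -2.6]
0.135 24.72 [0.5854 0.1181 0.2335] [-0.   0.1 -2.7]
0.125 24.99 [0.5861 0.1281 0.2334] [-0.3 -0.3 -1.4]
0.115 25.27 [0.5868 0.1381 0.2334] [-0.1 -0.2 -1.3]
0.105 25.54 [0.5875 0.1481 0.2334] [ 0.8 -0.5 -1.8]
0.095 25.82 [0.5882 0.1581 0.2334] [ 0.6 -0.7 -1. ]
0.085 26.09 [0.5889 0.1681 0.2334] [-0.8  0.2 -1.9]
0.075 26.37 [0.5896 0.178  0.2334] [-0.1 -0.4 -2. ]
0.07 26.62 [0.59   0.1825 0.2335] [ 0.   0.4 -1.4]
```

View pics/ab7.png

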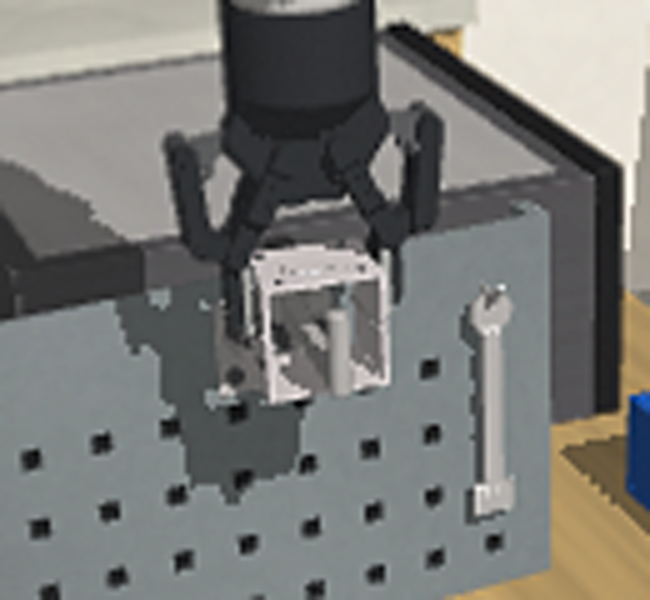

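The post now stands in front of the cage opening, at about crop (338,345), so the cage is threaded with no contact. I'll lower it gently.

```bash
python3 - <<'E'
from h import *
arm.servo_line([*at(.07),.204],feed=.06); st('low'); arm.sleep(.2); f0=np.array(st('')['ft_force'])
z=.204
while z>.193:
    z-=.0006; arm.servo_line([*at(.07),z],feed=.02); s=arm.sense(); F=np.array(s['ft_force'])
    print(round(s['t'],2),round(z,4),np.round(s['position'],4),np.round(F,1))
    if F[2]-f0[2]>4.5: break
for c in("side","top"): cv2.imwrite(f"pics/{c}8.png",optics.grab_frame(c))
a=cv2.imread("pics/side8.png")[80:200,180:310]
cv2.imwrite("pics/ab8.png",cv2.resize(a,None,fx=5,fy=5,interpolation=2))
E
```

```text
low 27.36 [0.59   0.1821 0.2038] [ 0.66 -0.06 -1.8 ] 0.0632
 27.56 [0.5902 0.1822 0.2043] [-0.81  0.46 -1.91] 0.0635
27.81 0.2034 [0.59   0.1822 0.2035] [-0.1  0.2 -0.9]
28.06 0.2028 [0.59   0.1822 0.2028] [ 0.7  0.5 -2. ]
28.31 0.2022 [0.59   0.1822 0.2021] [-0.1  0.1 -2. ]
28.56 0.2016 [0.59   0.1822 0.2016] [ 0.3  0.3 -2.4]
28.81 0.201 [0.59   0.1822 0.201 ] [ 0.1  0.5 -2.5]
29.06 0.2004 [0.59   0.1822 0.2004] [-0.3 -0.2 -1.4]
29.31 0.1998 [0.59   0.1822 0.1998] [-0.7  0.3 -2.3]
29.56 0.1992 [0.59   0.1822 0.1992] [-1.3  0.2 -1.7]
29.81 0.1986 [0.59   0.1822 0.1986] [ 0.  -1.  -1.7]
30.06 0.198 [0.59   0.1822 0.1979] [ 0.7  1.  -1.3]
30.31 0.1974 [0.5901 0.1822 0.1978] [-1.2  0.2  3.1]
```

View pics/ab8.png

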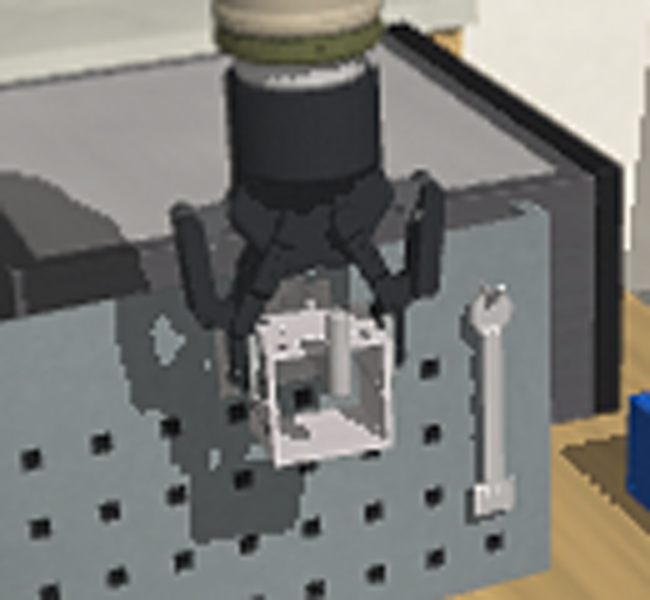

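Contact came at the predicted height (TCP 0.1978) with about 4.5 N of bearing. The roof sits on the bar, with the post standing in front of the cage at about (338,350). I'll release.

```bash
python3 - <<'E'
from h import *
arm.sleep(.3)
arm.set_gripper(.068); st('a'); arm.set_gripper(.085); s=st('open')
p=s['position']; arm.servo_line([p[0],p[1],.22],feed=.06); st('up')
arm.servo_line([p[0],p[1],.36],feed=.15); st('up2')
arm.servo_line([.45,.05,.40],feed=.3); st('away')
arm.sleep(.5)
for c in("side","top"): cv2.imwrite(f"pics/{c}9.png",optics.grab_frame(c))
for c in("top","side"):
  for n in("hook_tip","cage_roof"): print(c,n,[(np.round(x['at'],1).tolist(),round(x['score'],2)) for x in finder.tip_of(n,c)][:5])
a=cv2.imread("pics/side9.png")[90:210,180:300]; b=cv2.imread("pics/top9.png")[160:280,130:250]
cv2.imwrite("pics/ab9.png",np.hstack([cv2.resize(x,(400,400),interpolation=2) for x in (a,b)]))
E
```

```text
a 30.93 [0.5901 0.1822 0.1972] [-0.17  0.47 -0.72] 0.0679
open 31.25 [0.5901 0.1821 0.1973] [ 0.01 -0.02  0.31] 0.0849
up 31.77 [0.5901 0.1822 0.2204] [ 0.85 -0.67  0.18] 0.0846
up2 32.86 [0.5896 0.1821 0.359 ] [ 0.56 -0.11 -0.09] 0.0853
away 33.67 [0.4507 0.051  0.3998] [ 0.44  0.51 -0.03] 0.0849
top hook_tip []
top cage_roof [([289.2, 211.0], 0.87), ([192.5, 212.4], 0.76), ([358.3, 253.1], 0.61), ([163.6, 216.0], 0.39)]
side hook_tip [([246.6, 142.4], 0.7)]
side cage_roof [([290.5, 237.6], 0.89), ([244.7, 148.2], 0.84), ([273.9, 293.4], 0.8), ([247.2, 166.5], 0.59)]
```

View pics/ab9.png

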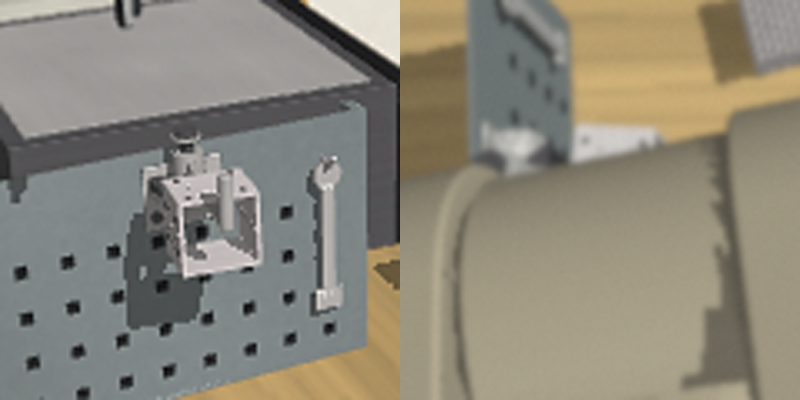

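View pics/side9.png

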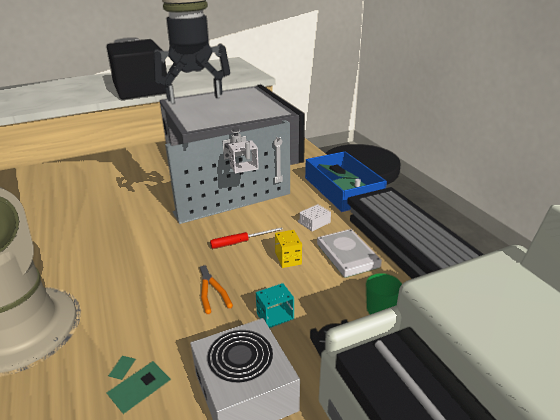

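The cage hangs level on the bar with the post in front of it, side view about (240,152). The gripper is clear, and the bystanders are where they were at the start. One numeric check, then I'll hand in.

```bash
python3 - <<'E'
from h import *
p,e=tri([244.7,148.2],[192.5,212.4]); d=p[:2]-PIV
print(p,e,'along',d@U,'side',d@np.array([-U[1],U[0]]))
for c in("side",):
    im=optics.grab_frame(c); o=cv2.imread("pics/side9.png"); print('diff cage region',np.abs(im[120:190,215:270].astype(int)-o[120:190,215:270]).mean())
st('end'); arm.job_done()
E
```

```text
[0.5954374  0.18756944 0.2229457 ] 0.004567009909420545 along 0.06423566278276285 side 0.005026780251011497
diff cage region 0.4143722943722944
end 34.52 [0.45 0.05 0.4 ] [-0.13 -0.03  1.11] 0.0851
the job is handed in; nothing more can be done
```

The hook is locked in its collar slot and the cage hangs on it. The job was handed in at 34.5 s; no verdict is reported.

**What I did**
- **Hook:** I gripped the tip post, swung the hook out, and slid the key along the collar with about 9 N of downward push. The slot showed up at about 1.44 rad, when that push fell to 2.7 N. I then pressed the key down about 7.9 mm until it bottomed (11.5 N at most).
- **Cage:** I took the white cage and threaded it over the tip with no contact felt. I lowered it until it bore on the bar with about 4.5 N at the expected height, then opened the gripper and backed away.

**Last checks**
- **Hanging:** The pictures show the cage level on the bar behind the tip, with the arm well clear and the cage still between the last two frames. The bystanders look unmoved in the side view.
- **Position:** The network's fix put the roof 64 mm from the pivot and 5 mm to the side, both within limits.
- **Disagreement:** That fix gave a roof height of 223 mm, where 232 mm is expected; its two camera rays missed each other by 4.6 mm. I relied on the height at which contact was felt instead, which matched to under 1 mm.
- **Not checked:** The top camera's view of the cage was mostly blocked by the arm at the end. I also did not re-measure the drop after letting go.

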